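# Cock the sprung impact tester on its hair-trigger catch and set the test bar

## Robot

A 6-joint arm with a two-finger parallel gripper is mounted at the origin on a cart in front of the work surface, level with it; the furniture and walls round the work are solid. World frame = base frame: x ahead of the robot, y to its left, z up, the work surface at z = 0. Lengths are in m, angles in rad, forces in N, time in s.
With the tool pointing down it reaches from about 0.35 to 0.875 m from the base axis. Payload 4.2 kg.
Tool frame: the origin (TCP) lies at the very end of the fingers, on their centre line; the grasp point (between the pads) lies 19 mm behind it; z points along the fingers, y is the line along which they close (so a half turn about z gives the same grasp; the last joint's range is limited). The gripper opens to 87 mm and grips with 3 to 60 N. Pads are 19 mm wide; open, the fingers measure 117 mm over their backs; the gripper's body (75 mm by 190 mm) begins 51 mm behind the grasp point.
Start: joints at [1.483, 0.385, 0.008, 0, -1.194, -0.259], TCP at [0.212, 0.588, 0.223] pointing down, gripper open.
Joint ranges: [-3.14, 3.14], [-1.21, 2.06], [-1.07, 1.41], [-3.16, 2.05], [-2.99, -0.16], [-3.1, 3.1]. Speed limits (rad/s): [2.79, 2.79, 3.14, 3.14, 3.14, 3.14].

## Interface

Orientations are given as a unit quaternion [x, y, z, w].
In Python, from bench import robot gives the robot as it stands.
- The arm moves only by the shell command python3 -m crank 'ROWS'. ROWS is a JSON object of lists of equal length, an entry for each row: "grip": the opening, from -1 (shut) to 1 (fully open), so that 0 is half open; "linear": the shift along the tool's x, y, z in cm, a list of three; "spin": the turn about the tool's z in degrees. A call has 1 to 12 rows; each row is the pose to reach, as a shift and turn from the pose commanded when the call began, along the tool's axes at that moment; what a row does not reach only later rows make up. A row lasts 1/8 s, in which the tool goes at most 62.5 mm and 10.7 degrees, less where a joint would pass 70% of its speed; a pose out of reach is approached as far as the arm can. A call with a gripper value outside its range is refused whole. The fingers move at their own pace and stop on an object; the grip force is fixed at half the most. Time passes only in rows, so rows that repeat a pose let the fingers close. It gives the time, the measured TCP pose, the force, the opening and the grip force at its end, in the units of the state.
- robot.read_state(): the state, without advancing time (a new reading comes with each control period).
- robot.camera(name): name is "side" or "top"; returns the picture (480x640x3 uint8, red, green, blue); there is no depth.
- robot.camera_info(name): a dict with "fx", "fy", "cx", "cy" (pixels), "R" (3x3) and "t" (3): a world point X has camera coordinates R X + t. Camera axes: x right, y down, z forward; pixel columns grow to the right and rows downward; lengths in m; the calibration is good to about 2 mm. A picture is of the moment at which its call begins. camera_info takes no time and is no camera call.
- robot.finish_job(): hands the job in; it is judged then, once.
The state is a dict: "time": time; "joints": joint angles; "joint_vel": joint speeds; "joint_efforts": joint torques, N m; "tcp_pos": TCP position; "ee_rot": TCP orientation; "contact_force": force on the tool from outside, world axes, zero at the start; "torque": the same for the moment, N m; "opening": opening from 0.0 (shut) to 1.0 (fully open); "finger_force": force on a finger pad.
Only numpy, scipy, OpenCV 4.12 (cv2) and the standard library are available. Lean on these libraries where they do the work, as an engineer would, in place of code of your own. Each camera call takes 0.05 s, during which the arm holds its last target. There are 200 camera calls.

## Task

Ready the small impact tester for its next shot: take the hammer arm by its upright black knob, draw it back against the spring until the catch holds it - the rubber buffer behind the hammer must not be rammed hard against its stop post - ease it onto the catch and let go. Then lay the brass bar from the mat on the two rests, centred across the gap and flat against both anvil faces, and leave it there. The catch is a hair trigger: the arm must never get away and fly forward, and the calliper, hex key and vial stay where they are.

Things in the scene. Friction and masses are not known exactly. Their poses are not given: they have to be found in the camera images.
- tester: Bench impact tester, fixed. Grey bed 250 (x) x 300 (y) mm, top 14 mm above the desk; origin under the bed's centre. Its hammer arm swings level about an upright column. At rest the arm points 135 degrees anticlockwise (from above) of the tester's +x and fills the gap between the anvils. Nothing but the knob stands over 83 mm above the desk; catch parts stay below 64 mm.
- pivot (a point): Axis of the hammer arm, on the column, 68 mm over the desk; 78 mm from the tester's origin along the tester's +x. A coil spring on the column always drives the arm back to rest: about 6 N at the knob at rest, rising evenly to about 10 N at 1.4 rad.
- hammer (a joint): Draw angle of the hammer arm, rad: 0 at rest, growing anticlockwise from above as it is drawn. The catch block is clamped somewhere along its arc slot, so the catch takes the arm at an angle between 1.03 and 1.36 rad, which is not reported. It lies 140 to 175 mm from the pivot, below the arm; a light push on its red tail fires it. The pin under the arm's end pushes it aside; it snaps in by itself.
- knob (a point): On the axis of the hammer's upright black round knob (21 to 23 mm across, 80 to 126 mm over the desk; arm below it up to 74 mm), 106 mm over the desk, 120 mm from the pivot. x points out along the arm, y the way it is drawn. Once the catch holds the arm the pull on the knob vanishes when eased back 2 to 7 mm; an arm not yet caught keeps pulling with 8 to 10 N. The knob revolves freely on its stem.
- buffer: Round rubber buffer, 16 mm across, sprung, on the back of the hammer head, 44 mm over the desk, 120 mm from the pivot. Some 2 mm of draw after the catch has snapped in it meets the stop post, and the pull then rises by 2.8 N per mm, which tells that the arm is far enough. More than 14 N on it (5 mm) is ramming.
- anvil: Seat, fixed to the tester: two steel rests with anvils behind. Origin: middle of the seated bar's underside, 34 mm over the desk. x runs along the seated bar (either way round); y points from the anvil faces (at y = -5 mm) to the open side. Rests and anvils span x = 20 to 36 and -36 to -20 mm; the 40 mm gap is open, 20 mm deep. Rests reach to y = +11 mm; anvils stand 24 mm above the rests.
- bar: Loose brass test bar 55 x 10 x 10 mm, about 47 g, lying on the mat; origin at the centre of its underside, x along its length.
- bar_mid (a point): Centre of the brass bar, 5 mm above its underside.
- mat: Thin black rubber mat 130 x 100 x 3 mm on the desk, fixed; origin under its centre. The bar lies on it.
- calliper: Sliding calliper, 225 mm long, lying on the desk beyond the mat; bystander.
- hex_key: Small steel hex key, 72 mm long, lying on the desk to the right of the tester; bystander.
- vial_6: Glass vial with a black cap, 23 mm across, 62 mm high, standing on the desk to the right of the tester; bystander.

How it is judged:
By the outcome, as a careful person would: the job done as asked, in the order asked, and still so for the second after the job is handed in, with the robot touching nothing.
It also fails if it takes over 70 s, if anything falls off the work surface, if the arm or the gripper's body presses on something with over 40 N, if the wrist force passes 120 N, or if a joint passes its speed limit or range.

## Working session

There is one attempt and no reset: what is moved stays moved. The work goes in short steps, Python scripts to look and compute and a shell command to move; the robot and the scene stay as the last step left them, time stands still between calls to the robot, and variables do not carry over. Pictures are saved under pics/ and viewed, at most 10 in all, crops included, and the job is handed in when it is done.

```bash
mkdir -p pics; ls
python3 - <<'E'
from bench import robot
import cv2
for n in("top","side"):
    im=robot.camera(n); cv2.imwrite(f"pics/{n}0.png",im[:,:,::-1])
    print(n,robot.camera_info(n))
print(robot.read_state())
E
```

```text
pics
top {'fx': 539.8022806944582, 'fy': 539.8022806944582, 'cx': 312.62064176496625, 'cy': 244.29175312370177, 'R': array([[ 1.63800672e-03, -9.99820653e-01, -1.88673880e-02],
       [-9.97252115e-01, -2.35811415e-04, -7.40821435e-02],
       [ 7.40644080e-02,  1.89368896e-02, -9.97073647e-01]]), 't': array([0.07254736, 0.53971184, 1.20233239])}
side {'fx': 448.7976113443727, 'fy': 448.7976113443727, 'cx': 317.6348751832081, 'cy': 242.57353666355021, 'R': array([[ 0.92829833, -0.37116233, -0.02237704],
       [-0.24355867, -0.56147535, -0.79083791],
       [ 0.28096508,  0.73958364, -0.61161643]]), 't': array([-0.46948794,  0.22630426,  0.7764422 ])}
{'time': 0.1, 'joints': array([ 1.48260812e+00,  3.85474688e-01,  6.77117438e-03, -4.36016610e-04,
       -1.19399657e+00, -2.58609896e-01]), 'joint_vel': array([-0.0004228 ,  0.00064667,  0.00329296,  0.00151906, -0.00050074,
        0.00097582]), 'joint_efforts': array([-2.92177947e-04, -3.91692817e+01,  1.87933195e+01,  4.23181906e+00,
        1.34385796e-02, -7.55281644e-05]), 'tcp_pos': array([0.21222599, 0.58729662, 0.22157524]), 'ee_rot': array([ 9.84989673e-01, -1.72610537e-01, -1.20890667e-04,  9.65668096e-04]), 'contact_force': array([ 0.25029199, -0.38456579,  0.21720919]), 'torque': array([-0.0575515 ,  0.03575783, -0.03782796]), 'finger_force': 0.0, 'opening': 0.9972926398437626}
```

View pics/top0.png

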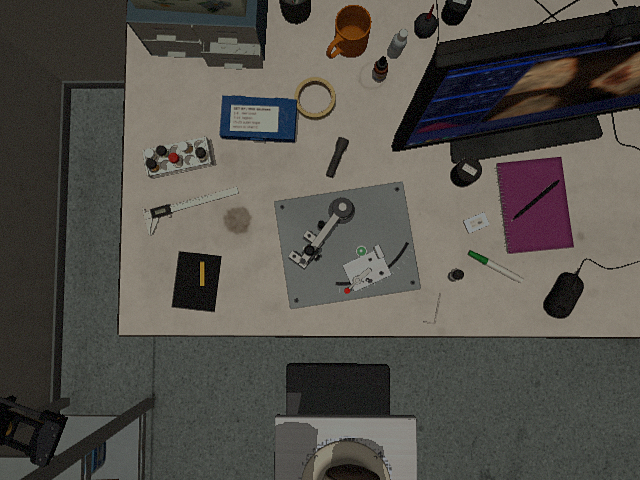

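View pics/side0.png

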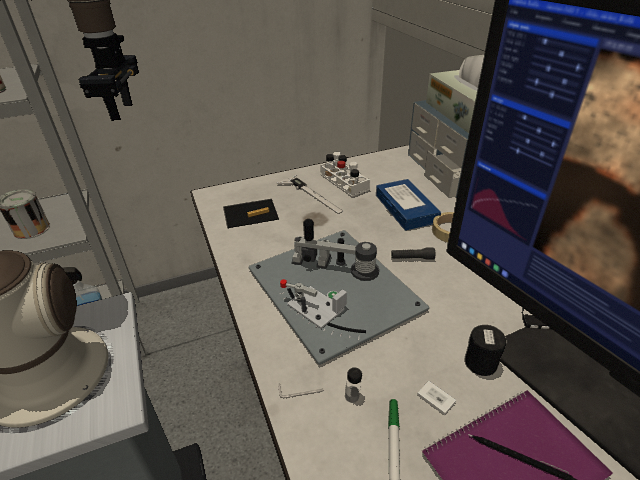

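The top view shows the tester bed with corners near (275,201), (402,182), (421,289) and (291,308). The column is at about (342,209), the knob near (310,250), the catch near (368,268) and the bar at (202,273). I'll enlarge it.

```bash
cat > h.py <<'E'
import numpy as np
from bench import robot
def px(n,X):
    c=robot.camera_info(n);p=c["R"]@np.array(X)+c["t"]
    return np.array([c["fx"]*p[0]/p[2]+c["cx"],c["fy"]*p[1]/p[2]+c["cy"]])
def ray(n,u,v,z):
    c=robot.camera_info(n);d=c["R"].T@np.array([(u-c["cx"])/c["fx"],(v-c["cy"])/c["fy"],1]);o=-c["R"].T@c["t"]
    return o+d*(z-o[2])/d[2]
E
python3 - <<'E'
import cv2,numpy as np
a=cv2.imread("pics/top0.png");b=cv2.imread("pics/side0.png")
A=cv2.resize(a[175:315,265:430],None,fx=4.2,fy=4.2,interpolation=2);print(A.shape)
cv2.imwrite("pics/c1.png",A)
B=cv2.resize(b[190:365,215:435],None,fx=3.4,fy=3.4,interpolation=2)
cv2.imwrite("pics/c2.png",B)
m=cv2.inRange(a[245:315,165:225],(0,90,120),(110,255,255))
print(cv2.minAreaRect(cv2.findNonZero(m)))
from h import *
for u,v in [(275,201),(402,182),(421,289),(291,308)]: print(ray("top",u,v,.014))
E
```

```text
(588, 693, 3)
((28.0, 34.0), (56.0, 66.0), 0.0)
[0.63974422 0.1596945  0.014     ]
[ 0.68327111 -0.13135695  0.014     ]
[ 0.43907216 -0.17150232  0.014     ]
[0.39574832 0.12181747 0.014     ]
```

View pics/c1.png

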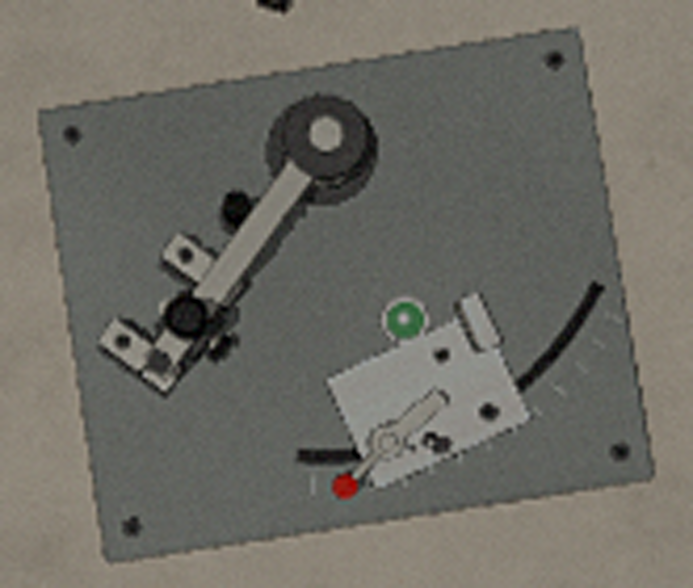

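View pics/c2.png

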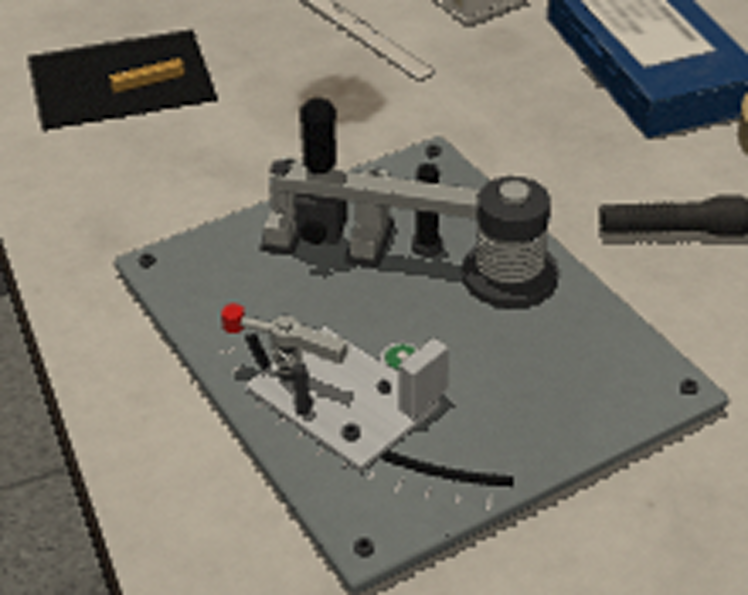

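The crops show the knob top at crop (188,312), i.e. full-image px (309.8,249.3). The column cap is at (342.4,206.4), the catch tip at (370,270) and the red tail at (347,291). Next I'll check these against the bed model and locate the bar.

Run:
```python
import cv2
from h import *
C=np.array([ray("top",u,v,.014) for u,v in [(275,201),(402,182),(421,289),(291,308)]])
# refine corners from the crop
D=np.array([ray("top",265+u/4.2,175+v/4.2,.014) for u,v in [(38,109),(578,27),(654,480),(106,563)]])
for P in(C,D):
    c=P.mean(0);x=(P[0]+P[1]-P[2]-P[3]);y=(P[0]+P[3]-P[1]-P[2])
    print(c,np.degrees(np.arctan2(x[1],x[0])),np.degrees(np.arctan2(-y[0],y[1])),np.linalg.norm(x)/2,np.linalg.norm(y)/2)
yaw=np.arctan2(x[1],x[0])-0.0
piv=c[:2]+.078*np.array([np.cos(yaw),np.sin(yaw)]);print("piv",piv)
kn=lambda a:piv+.12*np.array([np.cos(yaw+2.35619+a),np.sin(yaw+2.35619+a)])
print("knob model",kn(0),[kn(a) for a in(.3,.6,.9,1.03,1.36)])
print("knob top seen",ray("top",309.8,249.3,.126),"col",ray("top",342.4,206.4,.083))
for n,u,v,z in[("tip",370,270,.05),("tail",347,291,.055),("post",379,251,.05)]:
    p=ray("top",u,v,z)[:2]-piv;print(n,p+piv,np.hypot(*p),(np.arctan2(p[1],p[0])-yaw-2.35619)%6.283)
print("side knob px", px("side",[*kn(0),.126]), "seen",215+318/3.4,190+102/3.4)
a=cv2.imread("pics/top0.png").astype(int)[240:320,160:230]
m=((a[:,:,2]-a[:,:,0]>45)&(a[:,:,2]>110)).astype(np.uint8)
m[:, :20]=0;m[:, 55:]=0;m[:12]=0;m[65:]=0
r=cv2.minAreaRect(cv2.findNonZero(m));print(r,m.sum())
q=cv2.boxPoints(r)+[160,240]
W=np.array([ray("top",u,v,.013) for u,v in q]);print(W,W.mean(0))
```

```text
[ 0.53945895 -0.00533683  0.014     ] 9.080118083612529 8.45356352193269 0.24719511582232004 0.2953949878843309
[ 0.53906726 -0.00455559  0.014     ] 8.817936780874382 8.665346393601725 0.24926118617504178 0.2979261526232967
piv [0.61614534 0.00740144]
knob model [0.51928823 0.07824424] [array([0.50267873, 0.04645692]), array([0.49620487, 0.01118089]), array([ 0.50044493, -0.02443275]), array([ 0.50554802, -0.03916285]), array([ 0.52660442, -0.07248864])]
knob top seen [0.52143082 0.07687348 0.126     ] col [0.61706445 0.00770039 0.083     ]
tip [ 0.48080702 -0.05380013] 0.14853312885780917 1.056006979434179
tail [ 0.4347604  -0.00290849] 0.18167770652329018 0.6880942858558603
post [ 0.52267559 -0.07386151] 0.12385580789889512 1.3469669677910199
side knob px [308.04701552 220.83270469] seen 308.52941176470586 220.0
((41.5, 33.5), (23.0, 3.0), 90.0) 96
[[0.49960725 0.330347   0.013     ]
 [0.49961315 0.32346897 0.013     ]
 [0.44724862 0.32259207 0.013     ]
 [0.44723725 0.32944827 0.013     ]] [0.47342657 0.32646408 0.013     ]
```

```bash
python3 -m crank '{"grip":[1,1,1,1,1,1,1,1,1,1,1,1],"linear":[[4.6,3.8,0],[9.3,7.5,0],[13.9,11.3,0],[18.5,15,0],[23.2,18.8,0],[27.8,22.5,0],[32.4,26.3,0],[37,30,0],[41.7,33.8,0],[46.3,37.6,0],[46.3,37.6,0],[46.3,37.6,0]],"spin":[-5,-10,-15,-19.9,-19.9,-19.9,-19.9,-19.9,-19.9,-19.9,-19.9,-19.9]}'; python3 -c "
from h import *
print(robot.read_state())"
```

```text
time: 1.6
tcp_pos: [0.5197, 0.0766, 0.222]
ee_rot: [1.0, -0.0, -0.001, 0.0]
contact_force: [-0.2, -0.0, 0.2]
opening: 0.999
finger_force: 0.0
{'time': 1.6, 'joints': array([ 4.55171035e-01,  2.16100734e-01, -2.34760316e-01, -4.67445604e-04,
       -1.12102956e+00,  1.11540554e+00]), 'joint_vel': array([ 0.03381494, -0.01156352, -0.00240365,  0.00185939, -0.00180517,
        0.00209491]), 'joint_efforts': array([-7.94812907e-01, -2.95474344e+01,  1.82898921e+01,  4.04611677e+00,
        8.22474179e-02,  9.70942965e-04]), 'tcp_pos': array([0.51965505, 0.07657398, 0.22203652]), 'ee_rot': array([ 9.99999806e-01, -2.11603483e-04, -5.83933025e-04,  5.15965497e-05]), 'contact_force': array([-0.16632016, -0.00499941,  0.22217196]), 'torque': array([ 0.03324299, -0.01676289, -0.0214182 ]), 'finger_force': 0.0, 'opening': 0.9990966324362718}
```

```bash
python3 -m crank '{"grip":[1,1,1,1,1,1,-1,-1,-1,-1,-1,-1],"linear":[[0,-0.1,4],[0,-0.1,8],[0,-0.1,11],[0,-0.1,13],[0,-0.1,13.5],[0,-0.1,13.5],[0,-0.1,13.5],[0,-0.1,13.5],[0,-0.1,13.5],[0,-0.1,13.5],[0,-0.1,13.5],[0,-0.1,13.5]],"spin":[0,0,0,0,0,0,0,0,0,0,0,0]}'; python3 -c "
from h import *
import cv2
cv2.imwrite('pics/s1.png',cv2.resize(robot.camera('side')[130:330,200:450],None,fx=2.5,fy=2.5)[:,:,::-1])"
```

```text
time: 3.1
tcp_pos: [0.52, 0.0777, 0.0875]
ee_rot: [1.0, 0.0, -0.0, 0.0]
contact_force: [-0.4, -0.9, 0.1]
opening: 0.402
finger_force: 0.0
```

View pics/s1.png

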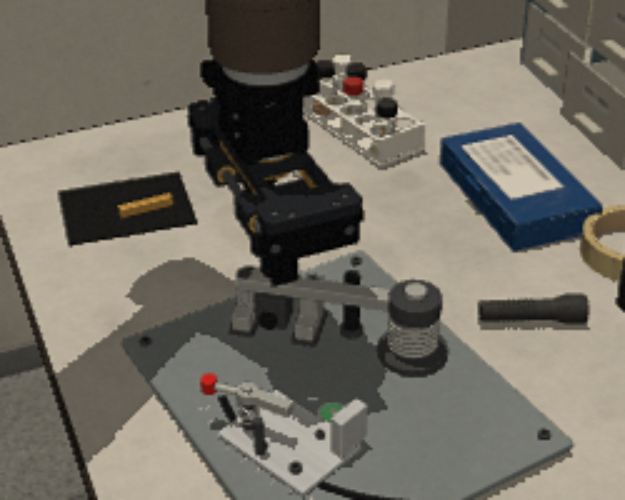

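The fingers are still closing round the knob, at image (285,265), with opening 0.40. I'll wait for them to grip.

```bash
python3 -m crank '{"grip":[-1,-1,-1,-1,-1,-1],"linear":[[0,0,0],[0,0,0],[0,0,0],[0,0,0],[0,0,0],[0,0,0]],"spin":[0,0,0,0,0,0]}'
python3 - <<'E'
from h import *
piv=np.array([.6165,.0075]);k0=np.array([.520,.0777])
d=k0-piv;r=.12;a0=np.arctan2(d[1],d[0]);print(np.hypot(*d),np.degrees(a0))
a0=np.radians(143.8)
for a in np.arange(0,1.4,.1):
    p=piv+r*np.array([np.cos(a0+a),np.sin(a0+a)])-(piv+r*np.array([np.cos(a0),np.sin(a0)]))
    print(round(a,2),"toolcm",np.round([p[0]*100,-p[1]*100],2))
E
```

```text
time: 3.9
tcp_pos: [0.5208, 0.0793, 0.0876]
ee_rot: [1.0, 0.0, 0.001, -0.001]
contact_force: [0.3, 5.5, -1.0]
opening: 0.232
finger_force: 29.9
0.11933268621798475 143.96556657186477
0.0 toolcm [ 0. -0.]
0.1 toolcm [-0.66  1.  ]
0.2 toolcm [-1.21  2.07]
0.3 toolcm [-1.66  3.18]
0.4 toolcm [-2.    4.33]
0.5 toolcm [-2.21  5.51]
0.6 toolcm [-2.31  6.71]
0.7 toolcm [-2.29  7.9 ]
0.8 toolcm [-2.15  9.1 ]
0.9 toolcm [-1.89 10.27]
1.0 toolcm [-1.51 11.41]
1.1 toolcm [-1.03 12.5 ]
1.2 toolcm [-0.43 13.54]
1.3 toolcm [ 0.26 14.52]
```

```bash
python3 -m crank '{"grip":[-1,-1,-1,-1,-1,-1,-1,-1,-1,-1,-1,-1],"linear":[[-0.34,0.5,0],[-0.66,1.0,0],[-0.95,1.53,0],[-1.21,2.07,0],[-1.45,2.62,0],[-1.66,3.18,0],[-1.85,3.75,0],[-2.0,4.33,0],[-2.11,4.9,0],[-2.21,5.51,0],[-2.27,6.1,0],[-2.31,6.71,0]],"spin":[0,0,0,0,0,0,0,0,0,0,0,0]}'
```

```text
time: 5.4
tcp_pos: [0.4978, 0.0123, 0.0876]
ee_rot: [1.0, 0.0, 0.001, -0.001]
contact_force: [0.3, 7.6, -2.0]
opening: 0.233
finger_force: 29.9
```

```bash
python3 -m crank '{"grip":[-1,-1,-1,-1,-1,-1,-1,-1,-1],"linear":[[0,0.6,0],[0.02,1.19,0],[0.08,1.79,0],[0.16,2.39,0],[0.28,2.98,0],[0.42,3.56,0],[0.6,4.13,0],[0.8,4.7,0],[0.8,4.7,0]],"spin":[0,0,0,0,0,0,0,0,0]}'
cat > a.py <<'E'
from h import *
s=robot.read_state();p=s["tcp_pos"][:2]-[.6165,.0075];f=s["contact_force"][:2];a=np.arctan2(p[1],p[0])
t=np.array([-np.sin(a),np.cos(a)]);u=p/np.hypot(*p)
print("ang",(a%6.283)-np.radians(143.8),"r",np.hypot(*p),"Ftan",f@t,"Frad",f@u, "1mm step tool cm",t[0]*.1,-t[1]*.1)
E
python3 a.py
```

```text
time: 6.52
tcp_pos: [0.5057, -0.0347, 0.0875]
ee_rot: [1.0, -0.0, 0.001, -0.001]
contact_force: [-0.0, 8.9, -0.0]
opening: 0.232
finger_force: 29.9
ang 0.9954406680565815 r 0.11855013768414863 Ftan -8.352171095982381 Frad -3.145033908596956 1mm step tool cm 0.035584377657250275 0.09345454545791868
```

```bash
python3 -m crank '{"grip":[-1,-1,-1,-1,-1],"linear":[[0.06,0.09,0],[0.12,0.18,0],[0.18,0.27,0],[0.25,0.36,0],[0.25,0.36,0]],"spin":[0,0,0,0,0]}'; python3 a.py;  python3 -m crank '{"grip":[-1,-1,-1,-1,-1],"linear":[[0.04,0.09,0],[0.08,0.18,0],[0.12,0.27,0],[0.16,0.36,0],[0.16,0.36,0]],"spin":[0,0,0,0,0]}'; python3 a.py
```

```text
time: 7.15
tcp_pos: [0.5071, -0.0382, 0.0875]
ee_rot: [1.0, 0.0, -0.0, -0.001]
contact_force: [-2.6, 8.7, 3.2]
opening: 0.232
finger_force: 29.9
ang 1.0271204364954163 r 0.11851088073567163 Ftan -9.006075453277793 Frad -0.9206028470117685 1mm step tool cm 0.03852664594032305 0.09228053723613117
time: 7.78
tcp_pos: [0.5087, -0.0418, 0.0875]
ee_rot: [1.0, 0.0, -0.0, -0.001]
contact_force: [-3.6, 8.5, 1.1]
opening: 0.23
finger_force: 29.9
ang 1.0604668032512734 r 0.11850772047272408 Ftan -9.208502843466283 Frad -0.28959443748392266 1mm step tool cm 0.041581877861330774 0.0909447493455525
```

```bash
python3 -m crank '{"grip":[-1,-1,-1,-1],"linear":[[0.04,0.09,0],[0.09,0.18,0],[0.13,0.27,0],[0.13,0.27,0]],"spin":[0,0,0,0]}' | grep force; python3 a.py;  python3 -m crank '{"grip":[-1,-1,-1,-1],"linear":[[0.04,0.09,0],[0.09,0.18,0],[0.13,0.27,0],[0.13,0.27,0]],"spin":[0,0,0,0]}'|grep force; python3 a.py
```

```text
contact_force: [-2.5, 8.5, 2.4]
finger_force: 29.9
ang 1.0861264671575532 r 0.1185141182121587 Ftan -8.787226740251237 Frad -1.4705581392611646 1mm step tool cm 0.043901545105219326 0.08984795121411726
contact_force: [-3.0, 11.0, 1.8]
finger_force: 29.9
ang 1.1069685525751498 r 0.11853902163661954 Ftan -11.21422974112357 Frad -2.348601699687139 1mm step tool cm 0.04576449330036587 0.0889135037717037
```

```bash
python3 -m crank '{"grip":[-1,-1,-1],"linear":[[0.05,0.09,0],[0.06,0.12,0],[0.06,0.12,0]],"spin":[0,0,0]}' | grep force; python3 a.py
```

```text
contact_force: [-4.3, 13.5, 4.0]
finger_force: 29.9
ang 1.1135189106693346 r 0.11851516522643808 Ftan -13.981150996019242 Frad -2.4095780659909103 1mm step tool cm 0.04634592261510009 0.08861182458879377
```

```bash
python3 -m crank '{"grip":[-1,-1,-1,-1,-1],"linear":[[-0.05,-0.09,0],[-0.09,-0.18,0],[-0.14,-0.27,0],[-0.18,-0.36,0],[-0.18,-0.36,0]],"spin":[0,0,0,0,0]}' | grep force; python3 a.py;  python3 -m crank '{"grip":[-1,-1,-1,-1],"linear":[[-0.05,-0.09,0],[-0.09,-0.18,0],[-0.09,-0.18,0],[-0.09,-0.18,0]],"spin":[0,0,0,0]}'|grep force; python3 a.py
python3 -c "
from h import *
import cv2
cv2.imwrite('pics/s2.png',cv2.resize(robot.camera('side')[210:330,250:400],None,fx=4,fy=4,interpolation=2)[:,:,::-1])"
```

```text
contact_force: [-2.4, 9.3, 1.4]
finger_force: 29.9
ang 1.087605578257139 r 0.1185199091673282 Ftan -9.465192553866427 Frad -1.933696718863605 1mm step tool cm 0.044034392135452745 0.08978291769184815
contact_force: [-0.2, 6.4, 0.1]
finger_force: 29.9
ang 1.0811370178951498 r 0.1185334522223737 Ftan -5.8877493541313495 Frad -2.606355274006896 1mm step tool cm 0.04345270871665578 0.09006587647486404
```

View pics/s2.png

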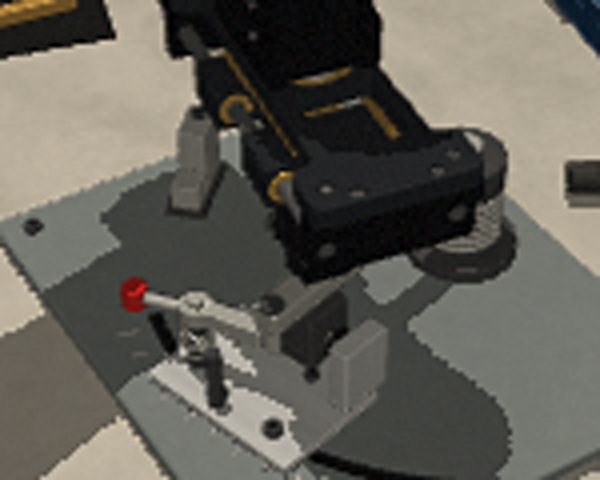

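The catch is holding: the pull dropped from 9.5 to 5.9 N within 0.8 mm. In the picture the latch tip at (260,320) sits at the arm's end. I'll ease off the rest.

```bash
python3 -m crank '{"grip":[-1,-1,-1,-1],"linear":[[0,-0.08,0],[0,-0.13,0],[0,-0.13,0],[0,-0.13,0]],"spin":[0,0,0,0]}'|grep force; python3 a.py; python3 -m crank '{"grip":[-1,-1,-1,-1],"linear":[[0,-0.06,0],[0,-0.06,0],[0,-0.06,0],[0,-0.06,0]],"spin":[0,0,0,0]}'|grep force; python3 a.py
```

```text
contact_force: [0.4, -0.0, -1.0]
finger_force: 29.9
ang 1.0787586104459441 r 0.11847739283971707 Ftan 0.1988457222617391 Frad -0.3414376742765966 1mm step tool cm 0.04323837266502854 0.0901689698803314
contact_force: [1.3, -5.0, -2.4]
finger_force: 29.9
ang 1.0770602419548587 r 0.11844346191048911 Ftan 5.058347433525973 Frad 0.9216369642608715 1mm step tool cm 0.043085170241764524 0.09024227449060762
```

```bash
python3 -m crank '{"grip":[-1,-1,-1],"linear":[[0,0.06,0],[0,0.06,0],[0,0.06,0]],"spin":[0,0,0]}'|grep force; python3 a.py
```

```text
contact_force: [1.8, -4.4, -1.7]
finger_force: 29.9
ang 1.0773993979692742 r 0.11844140009606116 Ftan 4.751456096078235 Frad 0.3276228706045243 1mm step tool cm 0.04311577397335114 0.09022765670612808
```

```bash
python3 -m crank '{"grip":[-1,-1,-1],"linear":[[0,0.07,0],[0,0.07,0],[0,0.07,0]],"spin":[0,0,0]}'|grep force; python3 a.py
```

```text
contact_force: [1.1, -0.5, -0.6]
finger_force: 29.9
ang 1.0789975632683118 r 0.11846100843663408 Ftan 0.9255594638004275 Frad -0.7483140532575594 1mm step tool cm 0.04325991756024434 0.09015863537499258
```

```bash
python3 -m crank '{"grip":[-0.45,-0.35,-0.2,0,0.2,0.2,0.2,0.2],"linear":[[0,0,0],[0,0,0],[0,0,0],[0,0,0],[0,0,0],[0,0,0],[0,0,0],[0,0,0]],"spin":[0,0,0,0,0,0,0,0]}'; python3 a.py
```

```text
time: 13.08
tcp_pos: [0.5096, -0.0441, 0.0875]
ee_rot: [1.0, 0.0, -0.0, 0.0]
contact_force: [-0.3, -0.5, -0.1]
opening: 0.595
finger_force: 0.0
ang 1.0813797373484788 r 0.11871474049601105 Ftan 0.32033633305579495 Frad 0.4741659652181196 1mm step tool cm 0.0434745681767838 0.09005532700424877
```

```bash
python3 -m crank '{"grip":[0.2,0.2,0.2,0.2,0.2,0.2,0.2,0.2,0.2,0.2,0.2,0.2],"linear":[[0,0,-3],[0,0,-7],[0,0,-11],[-0.5,-5,-11],[-1,-10,-11],[-1.5,-15,-11],[-2,-20,-11],[-2.5,-25,-11],[-3,-31,-11],[-3.6,-37.1,-11],[-3.6,-37.1,-7],[-3.6,-37.1,-7]],"spin":[0,0,0,0,0,0,0,0,0,0,0,0]}'
python3 - <<'E'
from h import *
import cv2
a=robot.camera('top')[:,:,::-1];b=robot.camera('side')[:,:,::-1]
cv2.imwrite('pics/t3.png',a)
A=cv2.resize(a[180:305,270:400],None,fx=4,fy=4,interpolation=2)
B=cv2.resize(b[180:305,205:330],None,fx=4,fy=4,interpolation=2)
cv2.imwrite('pics/b3.png',B);cv2.imwrite('pics/a3.png',A)
E
```

```text
time: 14.58
tcp_pos: [0.4713, 0.3257, 0.1543]
ee_rot: [1.0, 0.001, -0.003, 0.003]
contact_force: [-0.4, -0.6, 0.2]
opening: 0.6
finger_force: 0.0
```

View pics/a3.png

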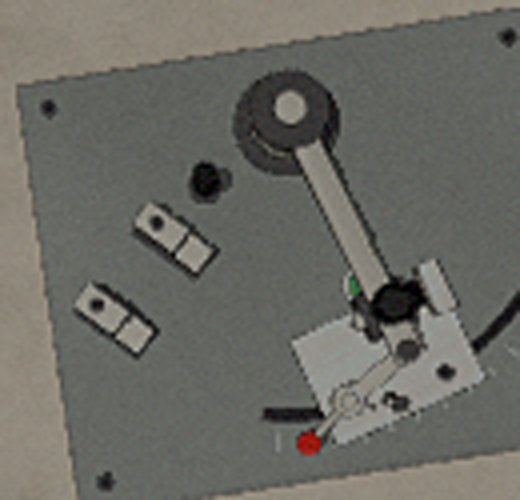

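View pics/b3.png

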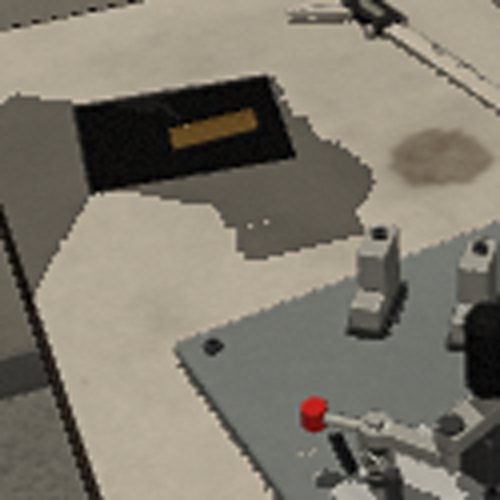

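The arm is held on the catch and the seat is clear. In the crop, the anvil face edges run (190,230)-(174,258) and (133,310)-(115,338). The rest ends are at (217,250)-(200,275) and (158,332)-(140,356). I'll fit the seat pose to these.

Run:
```python
from h import *
from scipy.optimize import least_squares
import cv2
obs=np.array([(190,230),(174,258),(133,310),(115,338),(217,250),(200,275),(158,332),(140,356),(153,203),(135,228),(95,283),(75,310)])/4.+[270,180]-.4
# seat x outward along arm; block1 inner (near pivot): x=-36..-20
L=[(-.036,-.005,.058),(-.020,-.005,.058),(.020,-.005,.058),(.036,-.005,.058),(-.036,.011,.034),(-.020,.011,.034),(.020,.011,.034),(.036,.011,.034)]
def P(q,l):
    c,s=np.cos(q[2]),np.sin(q[2]);return [q[0]+c*l[0]-s*l[1],q[1]+s*l[0]+c*l[1],l[2]]
f=lambda q:(np.array([px("top",P(q,l)) for l in L])-obs[:8]).ravel()
r=least_squares(f,[.52,.08,2.51],loss="soft_l1");print(r.x,np.degrees(r.x[2]));print(f(r.x).reshape(-1,2).round(1))
d=r.x[:2]-[.6165,.0075];print("rel pivot r,ang",np.hypot(*d),np.degrees(np.arctan2(d[1],d[0])))
# with yaw fixed from arm
r2=least_squares(lambda q:f([q[0],q[1],np.radians(143.8)]),[.52,.08],loss="soft_l1");print("fixed yaw",r2.x)
# side check picture + bar
b=robot.camera('side')[:,:,::-1].copy()
A=b[225:275,285:345];A=cv2.resize(A,None,fx=10,fy=10,interpolation=2)
for l in L+[(-.036,-.005,.034),(-.02,-.005,.034),(.02,-.005,.034),(.036,-.005,.034)]:
    u=(px("side",P(r.x,l))-[285,225]+.5)*10
    cv2.circle(A,tuple(int(v) for v in u),3,(0,0,255),-1)
cv2.imwrite("pics/chk.png",A)
hsv=cv2.cvtColor(b,cv2.COLOR_BGR2HSV);m=cv2.inRange(hsv,(8,120,90),(28,255,255));m[:195]=0;m[225:]=0;m[:,:240]=0;m[:,275:]=0
q=cv2.minAreaRect(cv2.findNonZero(m));print(q,cv2.boundingRect(m))
for X in [(.4734-.0275,.3265,.008),(.4734+.0275,.3265,.008),(.4734,.3265,.008)]:print(px("side",X))
M=cv2.moments(m,True);print("bar centroid side",M['m10']/M['m00'],M['m01']/M['m00'])
```

```text
[0.5201194  0.07833813 2.52209106] 144.50517313588477
[[ 0.5  0.2]
 [ 0.2 -0.9]
 [-0.1  0.9]
 [ 0.1 -0.2]
 [-0.4  0.2]
 [-0.3 -0.2]
 [-0.2  0.1]
 [ 0.2 -0.1]]
rel pivot r,ang 0.1196129604475886 143.6847345489561
fixed yaw [0.52015548 0.07829089]
((257.7647399902344, 211.55885314941406), (4.365641117095947, 20.615528106689453), 75.96376037597656) (248, 208, 21, 9)
[247.87968976 214.20714619]
[268.67426816 209.37630776]
[258.3470774  211.77544224]
bar centroid side 257.57142857142856 211.72527472527472
```

View pics/chk.png

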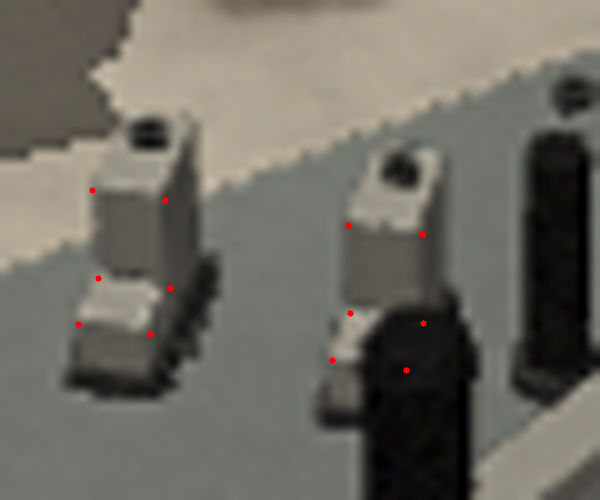

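The side reprojection (red dots) lands on the anvil and rest corners to within 1 px, so the seat is at (0.520,0.078) with its axis at 144°. Next I go down to the bar.

```bash
python3 -m crank '{"grip":[0,0,0,0,0],"linear":[[0,0,4],[0,0,8],[0,0,11],[0,0,12],[0,0,12]],"spin":[0,0,0,0,0]}'
python3 - <<'E'
from h import *
import cv2
b=robot.camera('side')[:,:,::-1]
cv2.imwrite("pics/g.png",cv2.resize(b[165:230,220:300],None,fx=7,fy=7,interpolation=2))
E
```

```text
time: 15.35
tcp_pos: [0.4742, 0.327, 0.0385]
ee_rot: [1.0, 0.0, 0.001, -0.0]
contact_force: [0.5, -0.3, -0.2]
opening: 0.5
finger_force: 0.0
```

View pics/g.png

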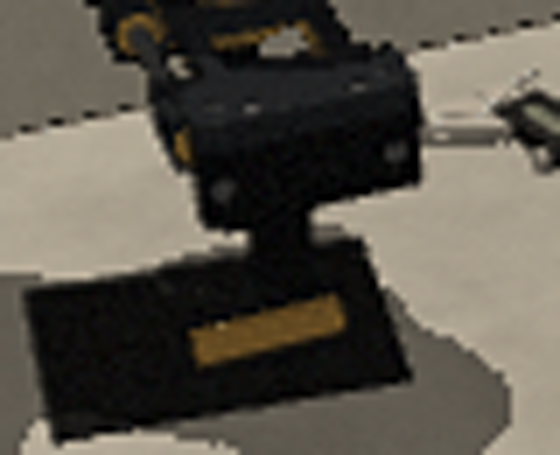

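The finger hangs over the bar's middle; the bar spans (190,345)-(345,310) in the crop. I'll go down and grip.

```bash
python3 -m crank '{"grip":[0,0,0,0,-1,-1,-1,-1,-1,-1,-1,-1],"linear":[[-0.1,0,1],[-0.1,0,2],[-0.1,0,3],[-0.1,0,3.3],[-0.1,0,3.3],[-0.1,0,3.3],[-0.1,0,3.3],[-0.1,0,3.3],[-0.1,0,3.3],[-0.1,0,3.3],[-0.1,0,3.3],[-0.1,0,3.3]],"spin":[0,0,0,0,0,0,0,0,0,0,0,0]}'
```

```text
time: 16.9
tcp_pos: [0.4725, 0.3269, 0.0047]
ee_rot: [1.0, 0.0, 0.0, -0.0]
contact_force: [0.5, 0.4, 1.7]
opening: 0.107
finger_force: 30.0
```

```bash
cat > bar.py <<'E'
from h import *
import cv2,sys
def ends(X,ax):  # bar mid estimate X, unit axis ax: compare seen blob's span along the bar with the model's
    ax=np.array(ax);ct=np.array(X)
    b=robot.camera('side')[:,:,::-1];m=cv2.inRange(cv2.cvtColor(b,cv2.COLOR_BGR2HSV),(8,110,60),(28,255,255))
    c=px("side",X);e=px("side",ct+ax*.01)-c;k=np.hypot(*e)/.01;e=e/np.hypot(*e)
    yy,xx=np.nonzero(m);d=np.stack([xx,yy],1)-c;s=d@e;w=d@np.array([-e[1],e[0]])
    k2=(abs(s)<25)&(abs(w)<8);s,w=s[k2],w[k2]
    # model silhouette span
    n=np.cross([0,0,1],ax);V=[(px("side",ct+ax*i*.0275+n*j*.005+np.array([0,0,h*.005]))-c) for i in(-1,1) for j in(-1,1) for h in(-1,1)]
    vs=[v@e for v in V]
    print("seen",s.min(),s.max(),"model",min(vs),max(vs),"px/m",k,"n",len(s),"off mm",((s.min()+s.max()+0)/2-(min(vs)+max(vs))/2)/k*1000,"w",w.mean())
E
python3 -c "
from bar import *
ends([.4725,.3269,.008],[1,0,0])"
```

```text
seen -10.730754758688088 10.403482690973265 model -11.150485656701344 11.131616336291236 px/m 387.26142507963226 n 63 off mm -0.39818418170787145 w 0.08217866942056852
```

```bash
python3 -m crank '{"grip":[-1,-1,-1,-1,-1,-1,-1,-1],"linear":[[0,0,-1],[0,0,-4],[0,0,-8],[0,0,-12],[1,5,-12],[2,10,-12],[2,10,-12],[2,10,-12]],"spin":[0,0,0,0,10,20,30,36]}'; python3 -c "
from bar import *
p=robot.read_state()['tcp_pos'];q=robot.read_state()['ee_rot'];print(np.degrees(2*np.arctan2(q[1],q[0])))
ends(p+[0,0,.0033],[.809,-.588,0])"
```

```text
time: 17.95
tcp_pos: [0.4926, 0.226, 0.1252]
ee_rot: [0.95, -0.311, 0.0, -0.0]
contact_force: [-0.7, -0.9, -0.5]
opening: 0.111
finger_force: 30.0
-36.27568283360527
seen -11.621659662584557 11.795849291908592 model -12.747761245075473 12.718132164011395 px/m 427.9756234335565 n 75 off mm 0.23811953208096187 w -0.0677404558223014
```

```bash
python3 -m crank '{"grip":[-1,-1,-1,-1,-1,-1,-1,-1],"linear":[[2.7,2.6,0],[5.4,5.3,0],[8.1,8,0],[10,9.8,0],[10.9,10.6,0],[10.9,10.6,0],[10.9,10.6,0],[10.9,10.6,0]],"spin":[0,0,0,0,0,0,0,0]}'
cat > seat.py <<'E'
from h import *
s=robot.read_state();p=s["tcp_pos"];q=s["ee_rot"];yw=2*np.arctan2(q[1],q[0])
a=np.radians(-36);X=np.array([np.cos(a),np.sin(a)]);Y=np.array([np.sin(a),-np.cos(a)])
d=p[:2]-[.520,.0785];f=s["contact_force"];print("yaw",np.degrees(yw),"seat x,y mm",d@X*1000,d@Y*1000,"z",p[2],"Fx,Fy,Fz",f[:2]@X,f[:2]@Y,f[2])
E
python3 seat.py
```

```text
time: 19.0
tcp_pos: [0.5184, 0.0779, 0.1246]
ee_rot: [0.951, -0.308, 0.0, -0.0]
contact_force: [0.6, -0.4, -0.5]
opening: 0.111
finger_force: 30.0
yaw -35.88759722453642 seat x,y mm -0.979406164496002 1.4282572847403159 z 0.12455451816348204 Fx,Fy,Fz 0.7757375176695103 -0.031897603171526664 -0.5073526171151995
```

```bash
python3 -m crank '{"grip":[-1,-1,-1,-1,-1,-1,-1],"linear":[[0.1,0.3,1.5],[0.1,0.3,3.5],[0.1,0.3,5.5],[0.1,0.3,7],[0.1,0.3,8.2],[0.1,0.3,8.2],[0.1,0.3,8.2]],"spin":[0,0,0,0,0,0,0]}' | grep force; python3 seat.py; python3 -m crank '{"grip":[-1,-1,-1,-1,-1],"linear":[[0,0,0.2],[0,0,0.4],[0,0,0.6],[0,0,0.7],[0,0,0.7]],"spin":[0,0,0,0,0]}' | grep force; python3 seat.py
```

```text
contact_force: [0.5, -0.0, -0.9]
finger_force: 30.0
yaw -35.950381897346084 seat x,y mm 0.8469034456499193 4.563684299496799 z 0.04305807319152021 Fx,Fy,Fz 0.4203357717021521 -0.2836784924276309 -0.8528890889753618
contact_force: [-0.4, 0.3, 1.0]
finger_force: 30.0
yaw -35.96393192711305 seat x,y mm 0.5525653656968409 5.138204263849425 z 0.03569032690047585 Fx,Fy,Fz -0.46688153102204943 0.012323640394419475 0.989751674184914
```

```bash
python3 -m crank '{"grip":[-1,-1,-1,-1],"linear":[[-0.05,-0.15,0],[-0.05,-0.3,0],[-0.05,-0.4,0],[-0.05,-0.4,0]],"spin":[0,0,0,0]}' | grep contact; python3 seat.py; python3 -m crank '{"grip":[-1,-1,-1],"linear":[[0,-0.08,0],[0,-0.1,0],[0,-0.1,0]],"spin":[0,0,0]}' | grep contact; python3 seat.py
```

```text
contact_force: [-2.0, -2.0, 3.2]
yaw -35.96396140077912 seat x,y mm 0.036249732542741 1.1539223467629778 z 0.035669856150577724 Fx,Fy,Fz -0.47609707610635604 2.765442243681851 3.19554495776322
contact_force: [-2.3, -1.7, 5.2]
yaw -35.96762162096423 seat x,y mm 0.03346616340593171 0.29381439591370645 z 0.035648872138796056 Fx,Fy,Fz -0.8342470228033542 2.728121182367041 5.190649361548815
```

```bash
python3 -m crank '{"grip":[-1,-1,-1],"linear":[[0,-0.08,0],[0,-0.1,0],[0,-0.1,0]],"spin":[0,0,0]}' | grep contact; python3 seat.py; python3 -m crank '{"grip":[-1,-1,-1],"linear":[[0,-0.08,0],[0,-0.1,0],[0,-0.1,0]],"spin":[0,0,0]}' | grep contact; python3 seat.py
```

```text
contact_force: [-2.6, -2.4, 4.1]
yaw -35.967795141790845 seat x,y mm 0.03916595691567312 -0.8079496205330147 z 0.03565326197259214 Fx,Fy,Fz -0.7279584832909289 3.472782821643758 4.138963768671758
contact_force: [-2.0, -3.6, 5.4]
yaw -35.973836552665254 seat x,y mm 0.0002073881886526019 -1.2001699802515815 z 0.035627513742090854 Fx,Fy,Fz 0.49900777446165506 4.128248953188195 5.408781899801353
```

```bash
python3 -m crank '{"grip":[-1,-1,-1,-1],"linear":[[0,-0.08,0],[0,-0.1,0],[0,-0.1,0],[0,-0.1,0]],"spin":[0,0,0,0]}' | grep contact; python3 seat.py;python3 -m crank '{"grip":[-1,-1,-1,-1],"linear":[[0,-0.08,0],[0,-0.1,0],[0,-0.1,0],[0,-0.1,0]],"spin":[0,0,0,0]}' | grep contact; python3 seat.py
```

```text
contact_force: [-2.8, -6.8, 6.5]
yaw -35.98795242051156 seat x,y mm -0.013338761039144909 -1.298984401991738 z 0.03562885337130702 Fx,Fy,Fz 1.7942724344055634 7.153687192794686 6.479809301655608
contact_force: [-2.9, -8.2, 8.5]
yaw -35.99552923607273 seat x,y mm -0.060524124345590506 -1.3667090077420387 z 0.03560961373026951 Fx,Fy,Fz 2.5023706632992675 8.366468351052283 8.46693344925723
```

```bash
python3 -m crank '{"grip":[-1,-1,-0.65,-0.5,-0.4,-0.4,-0.4],"linear":[[0,0.1,0],[0,0.1,0],[0,0.1,0],[0,0.1,0],[0,0.1,0],[0,0.1,0],[0,0.1,0]],"spin":[0,0,0,0,0,0,0]}'; python3 seat.py
```

```text
time: 24.0
tcp_pos: [0.5219, 0.081, 0.0355]
ee_rot: [0.951, -0.309, 0.0, -0.0]
contact_force: [0.1, -0.8, -0.2]
opening: 0.298
finger_force: 0.0
yaw -35.9645086024822 seat x,y mm 0.031991695862569634 -3.114841434021904 z 0.03547165370391654 Fx,Fy,Fz 0.5830173933428944 0.6057635716006173 -0.15084745438254102
```

```bash
python3 -m crank '{"grip":[-0.4,-0.4,-0.4,-0.4,-0.4,-0.4,-0.4,-0.4,-0.4,-0.4,-0.4],"linear":[[0,0.1,-1],[0,0.1,-3],[0,0.1,-6],[0,0.1,-10],[0,0.1,-13],[-4,-2,-13],[-8,-4,-13],[-12,-6,-13],[-16,-8,-13],[-20,-10,-13],[-20,-10,-13]],"spin":[0,0,0,0,0,0,0,0,0,0,0]}'
python3 - <<'E'
from bar import *
a=np.radians(144);ax=[np.cos(a),np.sin(a),0]
ends([.520,.0785,.039],ax)
b=robot.camera('top')[:,:,::-1];cv2.imwrite('pics/t9.png',b)
m=cv2.inRange(cv2.cvtColor(b,cv2.COLOR_BGR2HSV),(8,110,60),(28,255,255));m[:225]=0;m[275:]=0;m[:,:280]=0;m[:,350:]=0
pt=cv2.findNonZero(m);r=cv2.minAreaRect(pt);print(len(pt),r)
w=np.array([ray("top",u,v,.044) for u,v in cv2.boxPoints(r)]);print(w[:,:2],w.mean(0))
M=cv2.moments(m,True);c=ray("top",M['m10']/M['m00'],M['m01']/M['m00'],.044)
d=c[:2]-[.5201,.0783];print("seat offs mm",d@ax[:2]*1e3,d@[-ax[1],ax[0]]*1e3, "axis",np.degrees(.5*np.arctan2(2*M['mu11'],M['mu20']-M['mu02'])))
print("model axis", [px("top",[.5201+s*ax[0]*.0275,.0783+s*ax[1]*.0275,.044]).round(1) for s in(-1,1)])
yy,xx=np.nonzero(m);print(xx.min(),xx.max(),yy.min(),yy.max())
g=b[195:245,315:365];print("knob cocked? dark px mean near", px("top",[.509,-.0445,.126]), b[tuple(px("top",[.509,-.0445,.126]).astype(int)[::-1])])
E
```

```text
time: 25.38
tcp_pos: [0.4177, 0.2815, 0.1664]
ee_rot: [0.952, -0.307, 0.0, -0.001]
contact_force: [-0.6, -1.2, 0.0]
opening: 0.3
finger_force: 0.0
seen -12.372137412768454 13.084296652186309 model -13.29634213719462 13.328949270860472 px/m 456.5551678845468 n 158 off mm 0.7442168587212734 w 0.6154534324322407
114 ((309.6189270019531, 251.58648681640625), (4.631852149963379, 24.629690170288086), 36.02737808227539)
[[0.50255278 0.0994422 ]
 [0.54689286 0.06735863]
 [0.54081922 0.05902496]
 [0.49651508 0.0911109 ]] [0.52169498 0.07923417 0.044     ]
seat offs mm -0.9614509957500125 -1.574773160148435 axis -53.91644841461178
model axis [array([317.3, 242.3]), array([302.7, 262.3])]
301 318 241 262
knob cocked? dark px mean near [368.60780795 255.33769545] [11 16 14]
```

```bash
python3 -c "
from bench import robot
print(robot.finish_job())"
```

```text
the job is handed in; nothing more can be done
None
```

I drew the hammer back onto its catch, eased it off and released it, then laid the brass bar centred on the rests and against both anvils. I handed the job in at about 25 s: the last camera check put the bar within about 1 mm of centre and the knob still cocked, but no judging result came back.

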